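Load a temple and index the rotary stop to the third click

ROBOT

A 7-joint arm with a two-finger parallel gripper is mounted at the origin on the work surface. World frame = base frame: x ahead of the robot, y to its left, z up, the work surface at z = 0. Lengths are in m, angles in degrees, forces in N, time in s.
With the tool pointing down it reaches from about 0.4 to 0.925 m from the base axis. Payload 5.6 kg.
Tool frame: the origin (TCP) lies between the finger pads; the fingertips stand 19 mm ahead of it and the grasp point (between the pads) is the TCP (r.finger_overhang is the z of the fingertips in the tool frame, in m); z points along the fingers, y is the line along which they close (so a half turn about z gives the same grasp; the last joint's range is limited). The gripper opens to 85 mm and grips with 20 to 120 N. Pads are 22 mm wide; open, the fingers measure 114 mm over their backs; the gripper's body (76 mm by 85 mm) begins 54 mm behind the grasp point. The pads swing forward as they close: fully open they stand 13 mm farther back than shut.
Start: joints at [73.51, 26.786, -0.665, 91.828, 0.344, 61.387, -3.226], TCP at [0.157, -0.631, 0.25] pointing down, gripper open.
Joint ranges: [-144.91, 144.91], [-17.63, 115.5], [-89.93, 88.59], [15.96, 139.68], [-74.01, 254.01], [8.47, 105.57], [-167.45, 167.45]. Speed limits (degrees/s): [147.25, 147.25, 180, 180, 180, 180, 180].

INTERFACE

Orientations are given as [roll, pitch, yaw] about the fixed x, y, z axes, in that order (R = Rz(yaw) Ry(pitch) Rx(roll)).
In Python, from workcell import r gives the robot as it stands. Calls block until the motion is done:
- r.move_pose(position, orientation): joint-space move of the TCP to a pose.
- r.line_to(position, rot=None, rate=0.15): straight line of the TCP; rot=None keeps the orientation; rate is the mean speed in m/s.
- r.move_j(angles): joint-space move.
- r.grip(opening, strength=None): opening from 0.0 (shut) to 1.0 (fully open); strength is the grip in N (None keeps the last); returns when the fingers have stopped.
- r.wait(seconds).
- r.ik(position, orientation): joint angles nearest the present ones, or None.
- r.get_obs(): the state.
- r.capture(name): name is "scene" or "top" or "wrist"; returns a dict with "frame" (400x640x3 uint8, red, green, blue), "fx", "fy", "cx", "cy" (pixels), "rvec" (rotation vector, rad) and "tvec" (3), from world to camera coordinates, as OpenCV has them; the wrist camera has in their place "mount" (4x4, takes a point from camera to tool coordinates, whose origin is the TCP and whose axes are the flange's). Camera axes: x right, y down, z forward; pixel columns grow to the right and rows downward; lengths in m; the calibration is good to about 2 mm. A picture is of the moment at which its call begins: read the wrist's pose just before it. There is no depth.
A pose or a line that the arm cannot do raises r.Unreachable and nothing moves.
- r.close_job(): hands the job in; it is judged then, once.
Trained networks look in a picture, given as the dict that the camera call returned (one of the last four; its "shot" number tells which), for a name from the list of things; names that differ only in an ending like _2 or _b are one class to them, and where a whole thing is asked for, a point or a joint stands for the part that bears it (a point fixed in the world has none). Each returns a list of dicts, best first, with "conf" (0 to 1); they miss things now and then, are a little off and sometimes report something else, mostly with a low value. They report only what shows in the picture. A call takes as long as a camera call. They do not tell look-alikes from the thing itself.
- r.find_in(picture, query): "extent" ([centre column, centre row, width, height] in pixels, round what is visible of it).
The state is a dict: "t": time; "qpos": joint angles; "qvel": joint speeds; "joint_efforts": joint torques, N m; "ee_pos": TCP position; "tcp_rot": TCP orientation; "contact_force": force on the tool from outside, world axes, zero at the start; "moment": the same for the moment, N m; "opening": opening from 0.0 (shut) to 1.0 (fully open); "grasp_force": force on a finger pad.
Only numpy, scipy, OpenCV 4.12 (cv2) and the standard library are available. Lean on these libraries where they do the work, as an engineer would, in place of code of your own. Each camera call takes 0.05 s, during which the arm holds its last target. There are 200 camera calls.

TASK

Set the spectacle temple down flat in the two slotted posts of the stop jig, midway along, with its hinge end towards the knob, without dropping it, and let go of it. Then grip the black bar knob and turn it clockwise (seen from above) three clicks to the third stop, not past it, and finish holding the knob there in the gripper: its spring would run it back if it were let go. Leave the other things on the bench alone.

Things in the scene. Friction and masses are not known exactly. Their poses are not given: they have to be found in the camera images.
- temple: the temple (side arm of a pair of spectacles), brown acetate, about 30 g, lying flat on its side on the bench. Straight part 114 mm long (its x axis), 14 mm wide (y), 8 mm thick (z up). Origin: middle of the straight part, on its underside; grip it here across its width. The small brass hinge is at its +x end; the curved ear tip is at the other end, reaching to x = -99 mm and bending 27 mm to -y
- hinge_end (a point): outer end of the temple's brass hinge, 67 mm along +x from the temple's origin
- jig: the fixed stop jig: dark steel base plate 250 x 90 mm, 14 mm thick, origin at the centre of its underside on the bench, x along its length, z up. At its -x half stand two aluminium cradle posts, at its +x end a green housing (54 mm tall) with a steel turret of brass stop pins (up to 68 mm tall, within 51 mm of the turret's axis) and on top of that the black knob
- cradle (a point): where the temple's origin belongs: 45 mm from the jig's origin towards its -x end, 60 mm above the bench, midway between the two slotted cradle posts, on the level of the slot floors; axes as the jig's. The posts are 84 mm apart centre to centre along x, each 10 mm thick and 42 mm wide; each slot is open at the top, 21 mm wide (along y) between cheeks that end 74 mm above the bench. Between the posts there is 74 mm of free room down to the base plate
- index (a joint): angle of the knob and turret, rad: 0 at rest against its end stop, growing as it is turned clockwise seen from above. Clicks come every 0.38 rad (22 degrees): first at 0.38, second 0.76, third 1.14, then 1.52 and 1.90 (end at 1.98). It takes about 0.2 N m in the first third of the way to each click, then gives way to 0.02 to 0.06 N m shortly before the click. A return spring runs it all the way back to 0 whenever it is let go
- knob: the black bar knob on the turret, 130 mm from the cradle along the jig's +x: a disc 44 mm across and 6 mm thick, its underside (origin, on the turning axis) 80 mm above the bench, with an upright bar on it 44 mm long (its x axis), 14 mm wide (y) that reaches from 86 to 118 mm above the bench. At rest the bar lies along the jig's x
- knob_grip (a point): the place to grip the bar: on the turning axis, 102 mm above the bench; x axis along the bar
- front: bystander, to be left alone: a loose spectacle front, two rims, 128 x 48 x 6 mm, brown
- lens: bystander, to be left alone: a clear lens disc, 60 mm across, 8 mm thick
- driver: bystander, to be left alone: a screwdriver 150 mm long lying on the bench
- pot: bystander, to be left alone: an open steel pot 70 mm across, 60 mm tall
- jar: bystander, to be left alone: an amber jar with black cap, 56 mm across, 70 mm tall
- block: bystander, to be left alone: a wooden block 70 x 50 x 30 mm
- pliers: bystander, to be left alone: steel pliers 120 mm long, lying flat
Not all that is in view belongs to the job. What is shaped like the temple but blue is not meant.

How it is judged (in metres and radians):
On the way, in this order (a step that is already met when the one before it is completed fails the run):
1. the temple lies in both slots, hinge end towards the knob, let go, and the knob is still at rest (x of temple in the frame of cradle between -0.013 and 0.013 m and y of temple in the frame of cradle between -0.006 and 0.006 m and z of temple in the frame of cradle between -0.003 and 0.003 m and angle between the x axis of temple and the x axis of jig, either way round below 0.12 rad and angle between temple's own z axis and vertical below 0.08 rad and x of hinge_end in the frame of cradle above 0.04 m and contact force between the fingers and temple below 0.1 N and linear speed of temple below 0.02 m/s and value of joint index below 0.15 rad), for 0.2 s.
2. the knob is gripped at the third click (value of joint index between 1.01 and 1.27 rad and contact force between the fingers and knob above 2 N), for 0.2 s.
At the end, for the whole second after the job is handed in: Temple flat in both slots (within 13 mm along, 6 mm across, 3 mm in height of the cradle point, aligned within 0.12 rad, hinge end to the knob), not touched, at rest; knob still, within 0.13 rad of the third click (1.14 rad), fingers pressing it with over 2 N (all of step 2 and x of temple in the frame of cradle between -0.013 and 0.013 m and y of temple in the frame of cradle between -0.006 and 0.006 m and z of temple in the frame of cradle between -0.003 and 0.003 m and angle between the x axis of temple and the x axis of jig, either way round below 0.12 rad and angle between temple's own z axis and vertical below 0.08 rad and x of hinge_end in the frame of cradle above 0.04 m and contact force between the fingers and temple below 0.1 N and linear speed of temple below 0.02 m/s and velocity of joint index between -0.1 and 0.1 rad/s); the arm keeps its last pose, push and grip.
It fails at once if the knob is turned well past the third click (beyond 1.38 rad) (value of joint index above 1.38 rad).
It fails at once if the temple is dropped or thrown (faster than 0.5 m/s out of the fingers) (linear speed of temple above 0.5 m/s and contact force between the fingers and temple below 0.01 N).
It fails at once if a bystander is moved more than 30 mm (distance of any of front, lens, driver, pot, jar, block, pliers from where it was at the start of the episode above 0.03 m).
It also fails if it takes over 61 s, if anything falls off the work surface, if the arm or the gripper's body presses on something with over 40 N, if the wrist force passes 120 N, or if a joint passes its speed limit or range.

## Working session

There is one attempt and no reset: what is moved stays moved. The work goes in short steps, each a Python script; the robot and the scene stay as the last script left them, time stands still between calls to the robot, and variables do not carry over. Pictures are saved under pics/ and viewed, at most 10 in all, crops included, and the job is handed in when it is done.

```bash
mkdir -p pics; ls; cat > h.py <<'E'
import numpy as np, cv2
from workcell import r
def save(p,n): cv2.imwrite('pics/'+n, cv2.cvtColor(p['frame'],cv2.COLOR_RGB2BGR))
def ray(p,uv):
    K=np.array([[p['fx'],0,p['cx']],[0,p['fy'],p['cy']],[0,0,1.]])
    R=cv2.Rodrigues(np.array(p['rvec'],float))[0]; t=np.array(p['tvec'],float).ravel()
    d=R.T@np.linalg.solve(K,[uv[0],uv[1],1]); return -R.T@t,d
def at(p,uv,z):
    o,d=ray(p,uv); return o+d*(z-o[2])/d[2]
def Rt(e):
    from scipy.spatial.transform import Rotation as S
    return S.from_euler('xyz',e,degrees=True).as_matrix()
E
python3 - <<'E'
from h import *
o=r.get_obs(); print(o)
for n in('top','scene'):
    p=r.capture(n); save(p,n+'0.png'); print(n,[p[k] for k in('fx','cx','cy')], ray(p,(320,200)))
    for q in('temple','jig','knob','hinge_end'): print(q,[(np.round(d['extent']),round(d['conf'],2)) for d in r.find_in(p,q)])
E
```

```text
pics
{'t': 0.0, 'qpos': array([73.50970724, 26.83646385, -0.66523185, 91.88167553,  0.3430145 ,
       61.38391649, -3.22686529]), 'qvel': array([ 0.01502036,  0.0854993 ,  0.04502784,  0.00171632, -0.09003075,
        0.04826343,  0.01872137]), 'joint_efforts': array([-3.27004018e-04, -5.32394350e+01,  2.08199228e-02, -2.51307070e+01,
        1.13269215e-02,  7.67325168e-03,  1.03196692e-05]), 'ee_pos': array([ 0.1573602 , -0.63013084,  0.24932757]), 'tcp_rot': array([-1.79900119e+02,  6.14846197e-03,  1.40218333e+01]), 'contact_force': array([-0.00454744, -0.49288232,  0.42577419]), 'moment': array([ 0.01699467, -0.02266507,  0.00422053]), 'grasp_force': 0.0, 'opening': 0.9992846694992561}
top [459.07593032347654, 326.30740710861994, 199.24766925265718] (array([ 0.32913068, -0.04330468,  1.26523616]), array([ 0.19806454,  0.03392395, -0.97969947]))
temple [(array([404., 243.,  57.,  10.]), 0.84), (array([458., 286.,  60.,  16.]), 0.77), (array([446., 163.,  26.,  26.]), 0.64)]
jig [(array([297., 223.,  94.,  52.]), 0.59), (array([448., 162.,  26.,  26.]), 0.5)]
knob [(array([265., 210.,  18.,  16.]), 0.55)]
hinge_end [(array([458., 285.,  60.,  14.]), 0.78), (array([401., 246.,  60.,   6.]), 0.56)]
scene [375.83899747141584, 321.2356416138612, 195.7745063052274] (array([1.00346014, 0.2358401 , 0.78499089]), array([-0.49385177, -0.33319342, -0.80326197]))
temple [(array([265., 124.,  36.,  23.]), 0.61), (array([282., 169.,  52.,  25.]), 0.6)]
jig [(array([372., 226., 101.,  85.]), 0.8), (array([237., 252.,  55.,  22.]), 0.44)]
knob [(array([406., 227.,  22.,  22.]), 0.73), (array([284., 168.,  47.,  18.]), 0.38)]
hinge_end [(array([267., 122.,  36.,  22.]), 0.6), (array([286., 167.,  52.,  22.]), 0.51)]
```

View pics/top0.png

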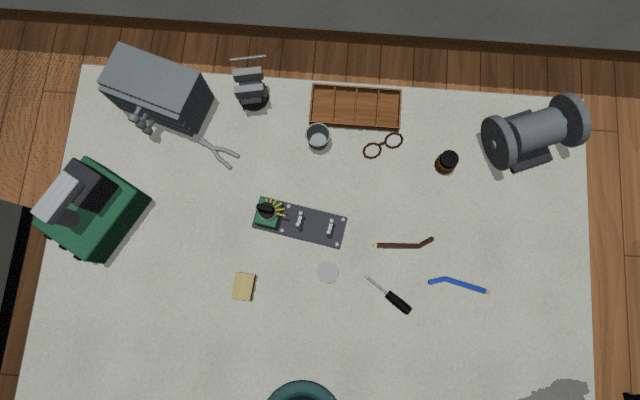

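View pics/scene0.png

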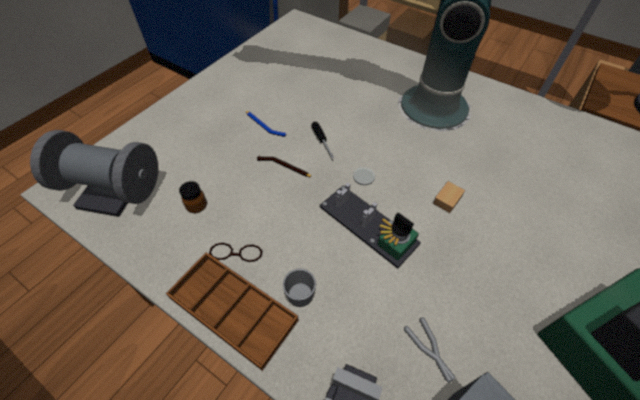

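The top view shows the brown temple at about (375–432, 243) with its brass end at (375, 245), and the blue look-alike at (458, 286). The jig runs from the knob at (265, 210) to the posts at (299, 222) and (330, 228). Next is a closer look with the wrist camera.

```bash
cat >> h.py <<'E'
def wcap(n=None):
    o=r.get_obs(); p=r.capture('wrist'); M=np.eye(4); M[:3,:3]=Rt(o['tcp_rot']); M[:3,3]=o['ee_pos']
    C=np.linalg.inv(M@np.array(p['mount'])); p['rvec']=cv2.Rodrigues(C[:3,:3])[0]; p['tvec']=C[:3,3]
    if n: save(p,n)
    return p
def proj(p,X):
    K=np.array([[p['fx'],0,p['cx']],[0,p['fy'],p['cy']],[0,0,1.]])
    return cv2.projectPoints(np.array(X,float).reshape(-1,1,3),p['rvec'],p['tvec'],K,None)[0].reshape(-1,2)
E
python3 - <<'E'
from h import *
p=r.capture('top')
for n,uv,z in [('hinge',(375,245),.004),('bend',(420,245),.004),('knob',(265,209),.118),('post1',(299,220),.074),('post2',(330,227),.074)]: print(n,at(p,uv,z).round(3))
h,b=at(p,(375,245),.004),at(p,(420,245),.004)
m=(h+b)/2; print(m)
r.move_pose([m[0]-.03,m[1],.26],[180,0,90])
p=wcap('w1.png'); print(np.array(p['mount']).round(3)); print(r.get_obs()['t'],r.get_obs()['qpos'].round(1),r.finger_overhang)
print('centre',at(p,(320,200),0))
for q in('temple','hinge_end'): print(q,[(np.round(d['extent']),round(d['conf'],2)) for d in r.find_in(p,q)])
E
```

```text
hinge [ 0.47  -0.16   0.004]
bend [ 0.479 -0.283  0.004]
knob [0.527 0.134 0.118]
post1 [0.512 0.049 0.074]
post2 [ 0.5   -0.034  0.074]
[ 0.47453794 -0.22193019  0.004     ]
[[-0.001 -0.952 -0.305  0.078]
 [ 1.    -0.001 -0.001 -0.001]
 [ 0.    -0.305  0.952 -0.123]
 [ 0.     0.     0.     1.   ]]
2.4167 [ 49.1  14.3 -30.2 110.7   8.5  57.2  14.9] 0.019
centre [ 0.44229888 -0.27372259  0.        ]
temple [(array([355., 169.,  33., 140.]), 0.89), (array([275., 284.,  25., 113.]), 0.72)]
hinge_end [(array([355., 171.,  37., 139.]), 0.7)]
```

View pics/w1.png

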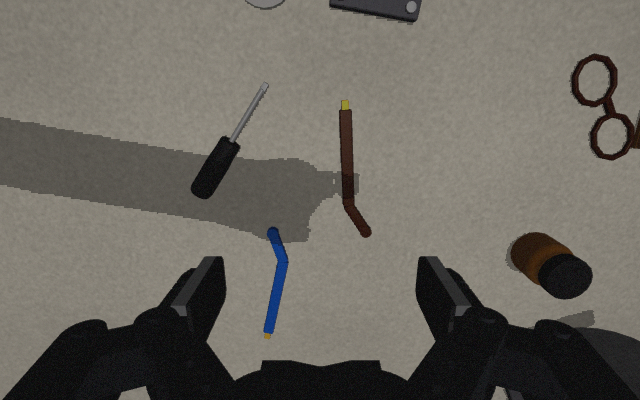

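The wrist view shows the temple's brass end at (345, 104), the straight part down to about (348, 203), and the bend to (367, 235). The driver and the blue decoy are well clear. I'll segment it for the pose.

```bash
cat >> h.py <<'E'
def temple(p,u0,u1,v0,v1,z=.008):
    f=p['frame'].astype(int); m=np.zeros(f.shape[:2],bool)
    m[v0:v1,u0:u1]=((f[...,0]>1.35*f[...,2])&(f[...,0]>f[...,1]*1.0)&(f[...,0]-f[...,2]>14))[v0:v1,u0:u1]
    v,u=np.nonzero(m); W=np.array([at(p,(a+.0,b+.0),z)[:2] for a,b in zip(u,v)])
    hin=W[(f[v,u,1]>1.3*f[v,u,2])&(f[v,u,1]>100)]; tip=hin.mean(0)
    d=np.linalg.norm(W-tip,axis=1); S=W[(d>.015)&(d<.1)]; c=S.mean(0); a=np.linalg.svd(S-c)[2][0]; a*=np.sign(a@(tip-c))
    s=(W-c)@a; e=s.max(); org=c+a*(e-.067); n=np.array([-a[1],a[0]]); w=(S-c)@n
    return org,np.degrees(np.arctan2(a[1],a[0])),len(W),np.percentile(w,[2,98]),s.min()-e
E
python3 - <<'E'
from h import *
p=wcap()
o,yaw,n,w,l=temple(p,325,385,92,245); print(o,yaw,n,w,l)
r.move_pose([o[0],o[1]-.01,.15],[180,0,yaw])
p=wcap('w2.png'); print(r.get_obs()['qpos'].round(1)); print(proj(p,[[*o,.008]]))
E
```

```text
[ 0.47326366 -0.22242662] 93.16145032379384 1468 [-0.00622444  0.00621265] -0.16501119433998063
[ 45.3  25.7 -28.  112.2  16.5  45.8  11.1]
[[322.1532939  176.56062218]]
```

View pics/w2.png

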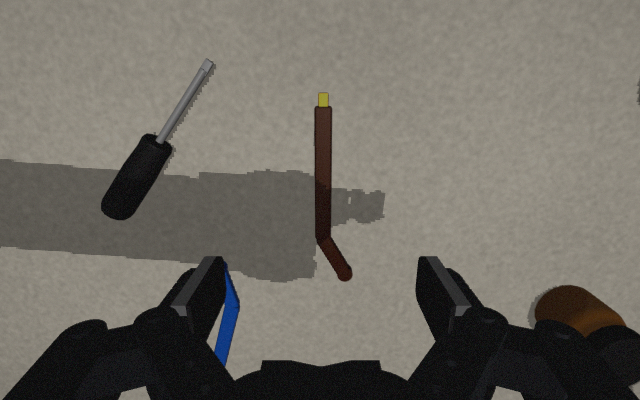

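```bash
python3 - <<'E'
from h import *
p=wcap()
o,yaw,n,w,l=temple(p,300,370,85,290); print(o,yaw,n,w,l)
r.grip(.5)
r.move_pose([*o,.08],[180,0,yaw])
r.line_to([*o,.0215],rate=.06)
r.grip(0,30); s=r.get_obs(); print(s['opening'],s['grasp_force'],s['contact_force'],s['ee_pos'])
r.line_to([*o,.19],rate=.1); s=r.get_obs(); print(s['t'],s['opening'],s['grasp_force'],s['tcp_rot'],s['qpos'].round(1))
# go look at jig from short of it
r.move_pose([.505,-.03,.24],[180,0,82])
p=wcap('w3.png'); print(r.get_obs()['t'],r.get_obs()['qpos'].round(1))
for q in('jig','knob','temple'): print(q,[(np.round(d['extent']),round(d['conf'],2)) for d in r.find_in(p,q)])
E
```

```text
[ 0.47367041 -0.22317366] 93.15556772112095 2676 [-0.00617043  0.00614938] -0.1645804221164998
0.15394210547859896 31.2985897064209 [-0.7973294   0.04310045  4.72333059] [ 0.47396306 -0.22336083  0.02196134]
7.4 0.1486647935965307 30.803747177124023 [-1.79944663e+02 -4.05799045e-02  9.31600500e+01] [ 46.2  22.4 -29.9 111.1  14.3  50.2  12. ]
8.275 [ 27.9  17.2 -33.  110.7  11.4  55.4 -18.6]
jig [(array([326., 102.,  93., 203.]), 0.77)]
knob []
temple [(array([321., 241.,  36., 250.]), 0.79)]
```

View pics/w3.png

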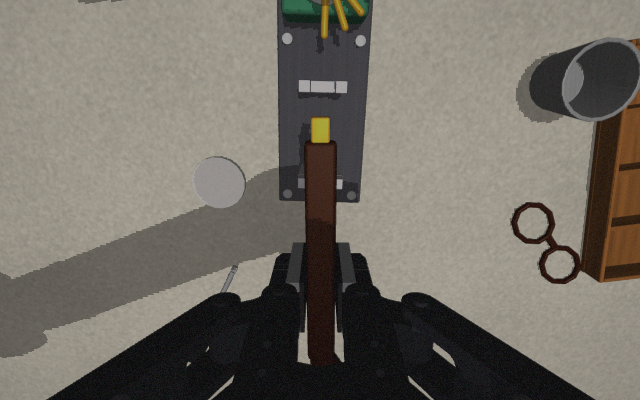

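The temple is held and aligned in the gripper. The far post top is at about (322, 86), the near post at (320, 183), and the plate's near edge at row 200, spanning columns 279–361. I'll measure these precisely.

```bash
python3 - <<'E'
from h import *
p=wcap(); f=p['frame'].astype(int); g=f.mean(2)
m=(g>120); 
far=np.zeros_like(m); far[76:98,290:355]=m[76:98,290:355]
v,u=np.nonzero(far); print('far px',u.min(),u.max(),v.min(),v.max(),len(u))
q=cv2.minAreaRect(np.c_[u,v].astype(np.float32)); W=[at(p,x,.074)[:2] for x in cv2.boxPoints(q)]; print(np.round(W,4)); print('far ctr',at(p,q[0],.074))
nr=np.zeros_like(m); nr[172:192,292:352]=m[172:192,292:352]
v,u=np.nonzero(nr); print('near',u.min(),u.max(),v.min(),v.max(),len(u))
print(at(p,(u.min(),183),.074),at(p,(u.max()+1,183),.074))
# plate edges, z=.014: dark & neutral row scan
for row in(60,70,110,140,160,196):
    d=np.nonzero(g[row,240:400]<70)[0]+240; print(row,d.min(),d.max(),at(p,(d.min(),row),.014)[:2].round(4),at(p,(d.max()+1,row),.014)[:2].round(4))
for col in(295,345): 
    c=g[185:225,col].astype(int); print(col,c)
big=cv2.resize(p['frame'][0:215,240:400],None,fx=4.5,fy=2.7,interpolation=cv2.INTER_NEAREST) if 0 else cv2.resize(p['frame'][0:215,250:400],None,fx=2.7,fy=2.7,interpolation=cv2.INTER_CUBIC)
cv2.imwrite('pics/w3c.png',big[...,::-1])
E
```

```text
far px 299 346 79 91 515
[[0.4967 0.0475]
 [0.4985 0.0565]
 [0.5369 0.0499]
 [0.5356 0.0409]]
far ctr [0.51691035 0.04871084 0.074     ]
near 337 342 179 188 52
[ 0.51807299 -0.03628293  0.074     ] [ 0.52345341 -0.03705818  0.074     ]
60 278 367 [0.4775 0.0789] [0.5647 0.0663]
70 278 367 [0.4758 0.0699] [0.5638 0.0572]
110 278 364 [0.4688 0.0322] [0.5569 0.0195]
140 279 362 [0.4643 0.0019] [ 0.5517 -0.0107]
160 279 361 [ 0.4605 -0.0191] [ 0.5484 -0.0318]
196 279 359 [ 0.4531 -0.059 ] [ 0.542  -0.0718]
295 [ 43  42  47  43  43  39  46  43  42  40  45  43  43  42  44  47  97  97
  97  92  96  99  96  98 101  99 102 103  99  98  97  95  98 102  96  97
  96  93  99  97]
345 [ 45  49  45  43  46  46  46  41  43  42  44  43  46  48  44  44  52 148
 147 148 146 146 148 148 146 149 142 146 148 151 144 145 145 146 142 140
 143 144 142 144]
```

View pics/w3c.png

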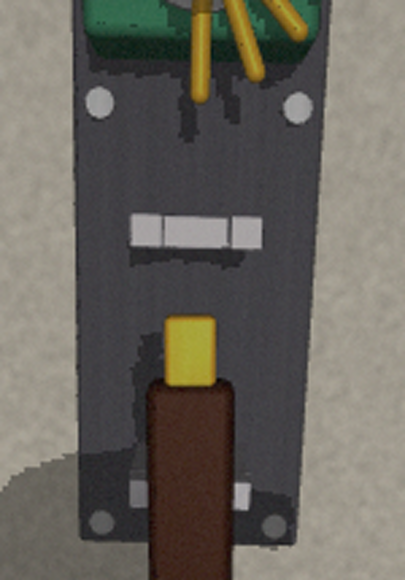

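```bash
python3 - <<'E'
from h import *
s=r.get_obs(); p=wcap(); f=p['frame'].astype(int)
m=(f[...,0]>1.6*f[...,2])&(f[...,1]>1.3*f[...,2])&(f[...,1]>90); m[:100]=0; m[160:]=0; m[:,:290]=0; m[:,350:]=0
v,u=np.nonzero(m); print(u.min(),u.max(),v.min(),v.max())
z=s['ee_pos'][2]-.022+.008
a=np.array([np.cos(np.radians(s['tcp_rot'][2])),np.sin(np.radians(s['tcp_rot'][2]))]); n=np.array([-a[1],a[0]])
d=at(p,((u.min()+u.max()+1)/2,v.min()),z)[:2]-s['ee_pos'][:2]; print('tip in hand',d@a,d@n)
c=np.array([.510,.0076]); yaw=80.3
a=np.array([np.cos(np.radians(yaw)),np.sin(np.radians(yaw))])
off=np.clip(d@np.array([np.cos(np.radians(s['tcp_rot'][2])),np.sin(np.radians(s['tcp_rot'][2]))])-.067,-.004,.004)
t=c-a*off
r.move_pose([*t,.16],[180,0,yaw]); r.line_to([*t,.105],rate=.06)
p=wcap('w4.png'); s=r.get_obs(); print(s['ee_pos'],s['tcp_rot'],s['t'],t)
for k in(-.042,.042):
    print(proj(p,[[*(c+a*k+w*np.array([-a[1],a[0]])),.074] for w in(-.021,-.0105,.0105,.021)]).round(0).tolist())
E
```

```text
311 329 117 142
tip in hand 0.06749268477716021 0.0008819339298594737
[0.51024989 0.00717748 0.10538334] [ 1.79953033e+02 -8.27949182e-03  8.03023838e+01] 10.0833 [0.50991699 0.00711436]
[[360.0, 316.0], [341.0, 316.0], [303.0, 316.0], [284.0, 316.0]]
[[366.0, 168.0], [344.0, 168.0], [300.0, 168.0], [278.0, 168.0]]
```

View pics/w4.png

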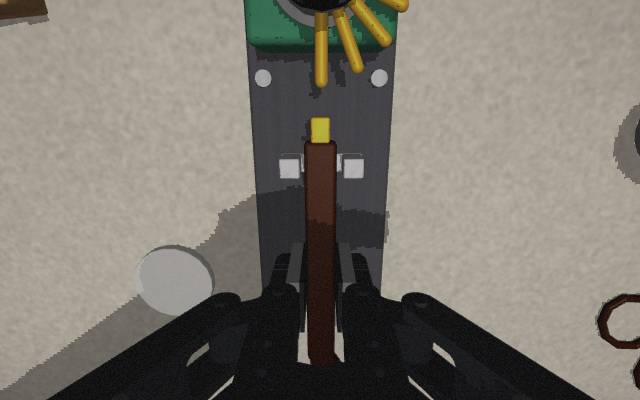

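The post cheeks appear at columns 279–364, row 168, as predicted, and the temple at 320 is centred in the slot. I'll lower it, let go and check.

```bash
python3 - <<'E'
from h import *
s=r.get_obs(); t=s['ee_pos'][:2]
b=s['contact_force'][2]
z=.087
while z>.0795:
    r.line_to([.50992,.00711,z],rate=.03); f=r.get_obs(); print(z,f['ee_pos'][2],f['contact_force'][2]-b)
    if f['contact_force'][2]-b>2.5: break
    z-=.0015
r.grip(.35); r.wait(.3)
r.line_to([.50992,.00711,.15],rate=.08); r.wait(.2)
s=r.get_obs(); print(s['t'],s['opening'],s['ee_pos'])
# back off to see the temple and knob
a=np.array([np.cos(np.radians(80.3)),np.sin(np.radians(80.3))])
r.move_pose([*(np.array([.51,.0076])-a*.0+0),.25],[180,0,80.3])
p=wcap('w5.png'); print(r.get_obs()['t'])
c=np.array([.51,.0076]); print(proj(p,[[*(c+a*.067),.068],[*(c+a*.13),.118]]))
for q in('temple','knob'): print(q,[(np.round(d['extent']),round(d['conf'],2)) for d in r.find_in(p,q)])
E
```

```text
0.087 0.08695483872240657 0.7677620809171404
0.08549999999999999 0.08550743146095148 0.3927977707329853
0.08399999999999999 0.08392929424960512 -0.26405285922017385
0.08249999999999999 0.08239138515499798 0.7710832535016809
0.08099999999999999 0.08190860837149115 10.235929820610034
13.6583 0.35029859305248895 [0.50964528 0.00715218 0.14950859]
14.1917
[[320.83805175 102.51866563]
 [320.93959947  10.32460449]]
temple [(array([227., 214.,  52.,  46.]), 0.74), (array([329., 186.,  32., 166.]), 0.64)]
knob [(array([320.,  27.,  54.,  49.]), 0.72)]
```

View pics/w5.png

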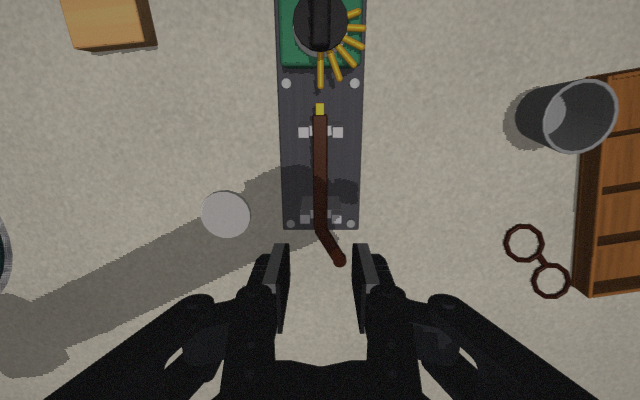

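The temple lies in both slots with its hinge tip at (320, 103), against a prediction of (320.8, 102.5). The knob disc is centred at column 320 with its bar along the jig. Gripping the knob next.

```bash
python3 - <<'E'
from h import *
p=wcap(); a=np.array([np.cos(np.radians(80.3)),np.sin(np.radians(80.3))]); n=np.array([-a[1],a[0]])
k=np.array([.51,.0076])+a*.13; print('knob',k,'disc edges px',proj(p,[[*(k-a*.022),.086],[*(k+n*.022),.086],[*(k-n*.022),.086],[*(k-a*.022),.118]]).round(1).tolist())
r.grip(.55)
r.move_pose([*k,.17],[180,0,80.3]); print(r.get_obs()['qpos'].round(1))
for y in (60,40,15): q=r.ik([*k,.109],[180,0,y]); print(y,None if q is None else np.round(q,1))
r.line_to([*k,.109],rate=.06)
s=r.get_obs(); print(s['contact_force'],s['moment'],s['ee_pos'])
r.grip(0,80); s=r.get_obs(); print(s['t'],s['opening'],s['grasp_force'],s['contact_force'],s['moment'],s['ee_pos'],s['tcp_rot'])
E
```

```text
knob [0.53190362 0.13574145] disc edges px [[323.2, 49.6], [294.9, 18.8], [351.6, 18.7], [323.4, 44.3]]
[  9.5  27.6 -34.6 108.3  20.   50.3 -44.7]
60 [  3.9  31.4 -27.5 110.6  20.7  42.9 -65.6]
40 [  0.6  30.5 -23.2 110.8  17.4  42.1 -82.8]
15 [  -3.8   29.6  -17.6  111.1   13.1   41.3 -104.1]
[-0.09173543 -0.52905752  0.24277736] [-0.03000829 -0.04255643  0.01256266] [0.53218647 0.13589394 0.10937038]
16.875 0.1491774290554821 79.34622645378113 [-0.31241407 -1.50988459  5.21785522] [-0.1370802   0.0472278   0.03642537] [0.53238693 0.13568898 0.10951157] [ 1.79938356e+02 -7.22056895e-03  8.02950313e+01]
```

```bash
python3 - <<'E'
from h import *
s=r.get_obs(); k=s['ee_pos'].copy(); k[2]=.109; y0=s['tcp_rot'][2]
for d in list(np.arange(5,65,5))+[65.3]:
    r.move_pose(k,[180,0,y0-d]); s=r.get_obs()
    print(d,round(y0-s['tcp_rot'][2],2),round(s['moment'][2],3),s['contact_force'].round(1),round(s['grasp_force'],1))
r.wait(.5); s=r.get_obs(); print(s['t'],s['tcp_rot'],s['moment'],s['opening'])
p=wcap('w6.png'); t=r.capture('top'); cv2.imwrite('pics/top6.png',cv2.resize(t['frame'][170:270,220:380],None,fx=4,fy=4)[...,::-1])
E
```

```text
5 4.95 0.19 [-1.3 -0.5  5.8] 79.7
10 9.88 0.135 [-0.7 -0.5  5.6] 79.8
15 14.91 0.018 [-1.6 -1.5  5.2] 79.8
20 19.9 0.042 [-1.3 -1.4  5.8] 79.8
25 24.87 0.151 [-0.5 -0.9  6. ] 79.8
30 29.88 0.171 [-0.3 -1.   5.4] 79.8
35 34.9 0.087 [-1.1 -0.9  5.8] 79.7
40 39.91 0.065 [-0.9 -1.1  5.2] 79.7
45 44.88 0.172 [-0.6 -1.6  5.7] 79.7
50 49.87 0.244 [-1.3 -1.9  5.5] 79.7
55 54.89 0.117 [-1.3 -1.7  5.3] 79.7
60 59.91 0.021 [-1.  -0.7  5.6] 79.7
65.3 65.2 0.051 [-0.5 -1.   5.3] 79.7
20.625 [ 1.79967068e+02 -2.98628545e-02  1.51201959e+01] [-0.22388088  0.22822239  0.09774778] 0.1436001682485977
```

View pics/w6.png

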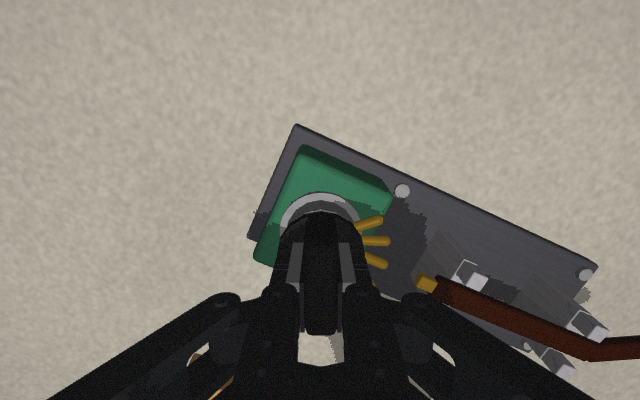

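View pics/top6.png

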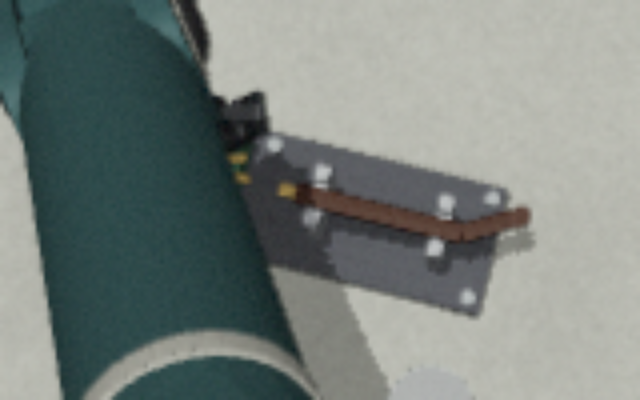

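The moment dropped three times, at about 17, 38 and 60 degrees, which matches three clicks. The knob is held at 65.2° (1.138 rad) and the pictures show the temple still in both slots.

```bash
python3 -c "
from h import *
print(r.close_job())"
```

```text
the job is handed in; nothing more can be done
None
```

I've handed the job in; no verdict came back. The temple lies in both slots with its hinge end towards the knob, and the gripper is holding the knob at the third click (65.2°, about 1.14 rad).

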